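# Open the sliding guard and draw the specimen tray out to its lock

### The job

Open the sample bay: slide the clear guard door with the orange pull behind its neighbour until its hold-open catch keeps it open by itself, then draw the specimen tray out by its blue handle until it locks out and stays. Both spring back if let go too soon, and how far they must travel differs each time: stop gently when you feel the rubber bumper just past each catch, without crushing it. Keep the brass specimen standing on the tray, and leave the other door and the bottle, beaker and dish where they are.

Things in the scene. Friction and masses are not known exactly. Their poses are not given: they have to be found in the camera images.
- guard: Fixed open-topped guarded stage, 320 deep (own x) x 520 wide (y) x 142 tall. Origin: centre of underside, on the bench. Own x points into it; its front (-x) faces the robot, with a double bottom track along y, no header. Door centre planes at x = -126.5 (rear) and -148.5 (front track). Side walls' inner faces at y = +-250. Left (+y) half: sample bay; right half: a fixed grinding head, 101 high.
- rear_door (a joint): Travel (m) of the clear door with the ORANGE pull on the rear track, over the left bay. 0 = shut; grows toward the guard's -y, behind the front door. Leaf 250 wide, 8 thick, top 142 high. Starts shut. A 2 to 3 N spring shuts it. A catch hidden at 120 to 155 mm (varies) adds about 2 N over the last 20 mm, then drops in: it cannot come back. Rubber bumper some 3.5 mm beyond.
- rear_door_pull (a point): Point at height 150 on the axis of the orange upright pull bar, 14 diameter, reaching from 70 to 165 above the bench, 42 in front (guard's -x) of the rear door's centre plane, on two arms at heights 80 and 136. Shut, it is at the guard's y = +210. Axes like the guard's. Its +y side is free to be pushed; it moves to -y as the door opens.
- door_bumper (a joint): Compression (m) of the rubber bumper that the rear door runs against: 0 = untouched. 2 N per mm; above 12 mm (24 N) it is crushed, which counts as damage.
- tray (a joint): Travel (m) of the steel tray on its slides: 0 = home (its start), grows as it is drawn out along the guard's -x through the doorway. A 1.5 to 2.5 N spring draws it home. A catch hidden at 110 to 145 mm (varies) adds about 2 N over the last 20 mm, then drops in: it cannot come back. Rubber bumper some 3.5 mm beyond. The door blocks it unless open on its catch.
- tray_handle (a point): Middle of the top bar of the tray's blue arch handle: bar 12 diameter, 72 long along the guard's y, centre 125 above the bench, on the tray's front edge. At home it is at x = -94, y = +188 in the guard. Free air for 70 mm behind it (+x), down to the tray floor 52 high (lips 66): hook it from behind or pinch it from above. Tray 180 long x 100 wide. Axes like the guard's.
- tray_bumper (a joint): Compression (m) of the tray's bumper: 0 = untouched. 2 N per mm; above 12 mm (24 N) it is crushed, which counts as damage.
- front_door_pull (a point): Point at height 150 on the grey pull bar of the front-track (neighbour) door, same make as the other, at own y = -205 in the guard when shut (starts up to 10 mm toward +y). Leave this door alone. Its left edge is at own y = +5 to +15.
- specimen: Brass cylinder, 40 diameter, 30 tall, 90 g, standing loose on the rubber mat of the tray, 106 to 124 behind the tray handle. Origin: centre of its underside (54 above the bench).
- bottle: White plastic bottle, 60 diameter, 150 tall, standing on the bench before the right half of the stage. Origin: centre of underside. Leave alone.
- beaker: White beaker, 70 diameter, 90 tall, on the bench before the right half of the stage. Origin: centre of underside. Leave alone.
- dish: White shallow dish, 80 diameter, 25 tall, on the bench beside the stage's left wall. Origin: centre of underside. Leave alone.

How it is judged:
By the outcome, as a careful person would: the job done as asked, in the order asked, and still so for the second after the job is handed in, with the robot touching nothing.
It also fails if it takes over 59 s, if anything falls off the work surface, if the arm or the gripper's body presses on something with over 40 N, if the wrist force passes 120 N, or if a joint passes its speed limit or range.

### The arm

A 6-joint arm with a two-finger parallel gripper is mounted at the origin on the work surface. World frame = base frame: x ahead of the robot, y to its left, z up, the work surface at z = 0. Lengths are in m, angles in rad, forces in N, time in s.
With the tool pointing down it reaches from about 0.25 to 0.725 m from the base axis. Payload 4 kg.
Tool frame: the origin (TCP) lies where the fingers leave the gripper's body, on its centre line; the fingertips stand 73 mm ahead of it and the grasp point (between the pads) lies 54 mm ahead of it (bot.tip_reach is the z of the fingertips in the tool frame, in m); z points along the fingers, x is the direction in which the jaws open and shut, and the axes are right-handed (so a half turn about z gives the same grasp; the last joint's range is limited). The gripper opens to 85 mm and grips with 20 to 120 N. Pads are 22 mm wide; open, the fingers measure 114 mm over their backs; the gripper's body (76 mm by 85 mm) begins 54 mm behind the grasp point. The pads swing forward as they close: fully open they stand 13 mm farther back than shut.
Start: joints at [-1.149, 0.241, 0.005, 1.335, 0, 1.571], TCP at [0.205, -0.456, 0.304] pointing down, gripper open.
Joint ranges: [-2.72, 2.72], [-1.05, 1.87], [-1.09, 1.28], [-1.99, 2.15], [-1.42, 1.44], [-3.14, 3.14]. Speed limits (rad/s): [2.79, 2.79, 3.14, 3.14, 3.14, 3.14].

### API

Orientations are given as a unit quaternion [x, y, z, w].
In Python, from workcell import bot, vision, job_done gives the robot as it stands.
- The arm moves only by the tool drive_tool, never from a script. Its argument "steps" is one flat list of numbers, 7 for each row, row after row: the shift along the tool's x, y, z in m, then the turn, a rotation vector about the tool's x, y, z in degrees, then the closure, from -1 (fully open) to 1 (shut). A call has 1 to 8 rows; each row shifts and turns the commanded pose from where the row before left it, along the tool's axes as they then stand; what a row does not reach is not made up. A row lasts 1/12 s, in which the tool goes at most 41.7 mm and 7.16 degrees, less where a joint would pass 70% of its speed; a pose out of reach is approached as far as the arm can. A call is refused whole if a number of a shift passes 0.0417 or a number of a turn 7.16, either way. A call with a gripper value outside its range is refused whole. The fingers move at their own pace and stop on an object; the grip force is fixed at half the most. Time passes only in rows, so rows that do not move let the fingers close. It gives the time, the measured TCP pose, the force and the opening at its end, in the units of the state.
- bot.get_obs(): the state, without advancing time (a new reading comes with each control period).
- vision.camera(name): name is "side" or "top" or "wrist"; returns (picture, depth): 384x512x3 uint8, red, green, blue; 384x512 float32, m along the optical axis (not along the pixel's ray), 0 where there is no reading.
- vision.camera_model(name): a dict with "mtx" (3x3 intrinsics, pixels), "rvec" (rotation vector, rad) and "tvec" (3), from world to camera coordinates, as OpenCV has them. Camera axes: x right, y down, z forward; pixel columns grow to the right and rows downward; lengths in m; the calibration is good to about 2 mm. A picture is of the moment at which its call begins: read the wrist's pose just before it. camera_model takes no time and is no camera call; for the wrist camera it gives the pose at the moment of the call.
- job_done(): hands the job in, once; it reports no verdict.
The state is a dict: "clock": time; "joint_pos": joint angles; "joint_vel": joint speeds; "tau": joint torques, N m; "eef_pos": TCP position; "tool_rot": TCP orientation; "ft_force": force on the tool from outside, world axes, zero at the start; "ft_torque": the same for the moment, N m; "grip_width": finger opening in m.
Only numpy, scipy, OpenCV 4.12 (cv2) and the standard library are available. Lean on these libraries where they do the work, as an engineer would, in place of code of your own. Each camera call takes 0.05 s, during which the arm holds its last target.

## Working session

There is one attempt and no reset: what is moved stays moved. The work goes in short steps, Python scripts to look and compute and a tool call to move; the robot and the scene stay as the last step left them, time stands still between calls to the robot, and variables do not carry over. Pictures are saved under pics/ and viewed, and the job is handed in when it is done.

Besides the shell and the picture viewer there is one more tool, called after "Request:" as name(argument=value, ...) on one line, values as JSON. drive_tool: Moves the arm, as the interface text tells. Its arguments: {"type":"object","properties":{"steps":{"type":"array"}},"required":["steps"]}

```bash
mkdir -p pics; ls; python3 - <<'E'
from workcell import bot, vision
import cv2,numpy as np
print(bot.get_obs())
for n in("top","side"):
    p,d=vision.camera(n); cv2.imwrite(f"pics/{n}0.png",p[:,:,::-1]); np.savez(f"{n}0.npz",p=p,d=d)
    print(n,vision.camera_model(n))
E
```

```text
pics
{'clock': 0.0, 'joint_pos': array([-1.14901994e+00,  2.41434863e-01,  3.72483074e-03,  1.33519042e+00,
        3.97917131e-06,  1.57081755e+00]), 'joint_vel': array([ 0.00060712, -0.00064499,  0.00029029,  0.0005532 ,  0.00105079,
        0.00030872]), 'tau': array([-1.64880098e-04, -3.72312856e+01,  2.52411264e+01,  1.68478943e-02,
       -2.78232068e-05, -4.02113713e-06]), 'eef_pos': array([ 0.20449698, -0.45574716,  0.30300209]), 'tool_rot': array([ 8.39452465e-01, -5.43432104e-01, -8.82088404e-04, -5.73376614e-04]), 'ft_force': array([-0.77193627, -0.20095236,  0.18197287]), 'ft_torque': array([-0.0497906 , -0.04993457, -0.00917797]), 'grip_width': 0.08565244141547335}
top {'mtx': array([[401.60719921,   0.        , 255.38637363],
       [  0.        , 401.60719921, 186.49901914],
       [  0.        ,   0.        ,   1.        ]]), 'rvec': array([ 2.1584997 , -2.18224172,  0.18305676]), 'tvec': array([-0.0904522 ,  0.63489638,  0.92647382])}
side {'mtx': array([[409.36977251,   0.        , 257.74123123],
       [  0.        , 409.36977251, 185.10309854],
       [  0.        ,   0.        ,   1.        ]]), 'rvec': array([ 0.69541271, -2.54191052,  1.26768741]), 'tvec': array([0.46641971, 0.33508529, 0.94574427])}
```

View pics/top0.png

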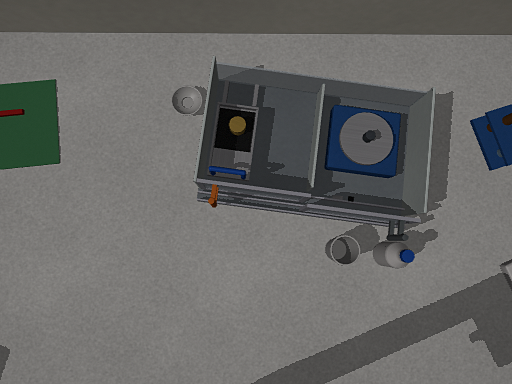

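View pics/side0.png

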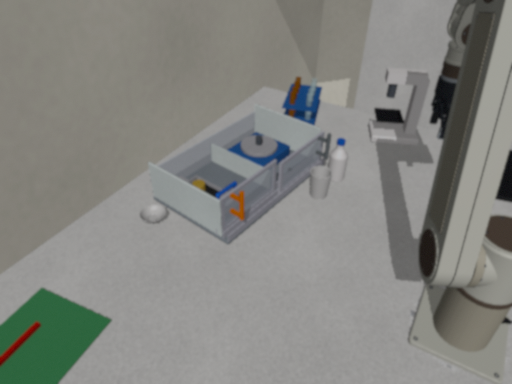

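```bash
cat > h.py <<'E'
import cv2,numpy as np
from workcell import bot, vision
def cam(n):
    m=vision.camera_model(n); R=cv2.Rodrigues(m['rvec'])[0]; return m['mtx'],R,m['tvec']
def cloud(d,n):
    K,R,t=cam(n); v,u=np.mgrid[:d.shape[0],:d.shape[1]]
    c=np.stack([(u-K[0,2])/K[0,0]*d,(v-K[1,2])/K[1,1]*d,d],-1)
    return (c-t)@R
def ray(n,u,v,z):
    K,R,t=cam(n); o=-R.T@t; r=R.T@np.array([(u-K[0,2])/K[0,0],(v-K[1,2])/K[1,1],1]); return o+r*(z-o[2])/r[2]
def hsv(p): return cv2.cvtColor(p,cv2.COLOR_RGB2HSV)
def og(p):
    h=hsv(p); return (h[...,0]>5)&(h[...,0]<17)&(h[...,1]>190)&(h[...,2]>90)
def bl(p):
    h=hsv(p); return (h[...,0]>105)&(h[...,0]<125)&(h[...,1]>180)&(h[...,2]>60)
E
python3 - <<'E'
from h import *
f=np.load('top0.npz'); p,d=f['p'],f['d']; P=cloud(d,'top')
m=og(p); m[:,:190]=0; m[:,235:]=0
b=bl(p); b[:,:195]=0; b[:,255:]=0; b[:155]=0;b[185:]=0
for n,k in(('orange',m),('blue',b)):
    q=P[k]; print(n,len(q),np.percentile(q,[0,10,50,90,100],axis=0).round(4).tolist())
    top=q[q[:,2]>np.percentile(q[:,2],60)]; print(' top',top.mean(0),len(top))
v,u=np.nonzero(b); print('blue px',u.min(),u.max(),v.min(),v.max())
c=cv2.minAreaRect(np.stack([u,v],1).astype(np.float32)); print(c)
for x in cv2.boxPoints(c): print(ray('top',*x,.128))
v,u=np.nonzero(m); 
for a in sorted(set(v)): print(a,u[v==a].min(),u[v==a].max(),P[a,u[v==a]].mean(0).round(4))
# guard walls: points with z 0.135-.15
w=(P[...,2]>.132)&(P[...,2]<.152)&(P[...,0]>.2)
cv2.imwrite('pics/w.png',(w*255).astype(np.uint8))
q=P[w]; c=cv2.minAreaRect(q[:,:2].astype(np.float32)); print('walls',c,cv2.boxPoints(c))
cv2.imwrite('pics/crop.png',cv2.resize(p[50:280,170:450,::-1],None,fx=2.6,fy=2.6,interpolation=cv2.INTER_CUBIC))
E
```

```text
orange 104 [[0.5837, -0.0087, 0.0837], [0.588, -0.0071, 0.087], [0.6072, -0.0021, 0.1417], [0.6226, 0.0025, 0.1657], [0.6253, 0.0068, 0.1686]]
 top [ 0.59687682 -0.00087051  0.15822766] 42
blue 182 [[0.507, -0.0716, 0.0952], [0.6526, -0.0628, 0.1276], [0.6592, -0.032, 0.1304], [0.6646, 0.0006, 0.1326], [0.669, 0.0078, 1.0044]]
 top [ 0.65533139 -0.03135658  0.15590067] 73
blue px 209 245 166 177
((226.784912109375, 170.6471710205078), (36.30484390258789, 6.880105018615723), 10.619654655456543)
[0.65877064 0.00921099 0.128     ]
[0.67390575 0.00644949 0.128     ]
[ 0.65835507 -0.07224017  0.128     ]
[ 0.64324078 -0.06929087  0.128     ]
185 212 216 [ 0.625  -0.0042  0.1413]
186 212 216 [ 0.6227 -0.0042  0.1418]
187 212 216 [ 0.6206 -0.0042  0.1417]
188 212 217 [ 0.6196 -0.0047  0.132 ]
189 212 217 [ 0.6174 -0.0047  0.132 ]
190 212 217 [ 0.6155 -0.004   0.1303]
191 212 217 [ 0.6131 -0.0047  0.1319]
192 211 217 [ 0.6116 -0.0032  0.1254]
193 212 216 [ 0.6088 -0.0035  0.1306]
194 211 216 [ 0.6065 -0.0025  0.1319]
195 211 216 [ 0.6046 -0.0017  0.1292]
196 211 216 [ 0.6023 -0.0018  0.1298]
197 211 216 [ 0.6001 -0.0018  0.13  ]
198 210 216 [ 0.5971 -0.0016  0.1379]
199 209 216 [ 0.5942 -0.0014  0.1449]
200 208 213 [0.5901 0.0016 0.1651]
201 209 213 [5.880e-01 5.000e-04 1.653e-01]
202 209 213 [5.859e-01 5.000e-04 1.655e-01]
203 210 212 [5.838e-01 5.000e-04 1.648e-01]
walls ((0.6847385764122009, -0.22579479217529297), (0.5149306058883667, 0.4000736176967621), 81.652099609375) [[ 4.4944152e-01 -4.5149016e-01]
 [ 8.4527630e-01 -5.0957417e-01]
 [ 9.2003560e-01 -9.9420547e-05]
 [ 5.2420086e-01  5.7984591e-02]]
```

View pics/crop.png

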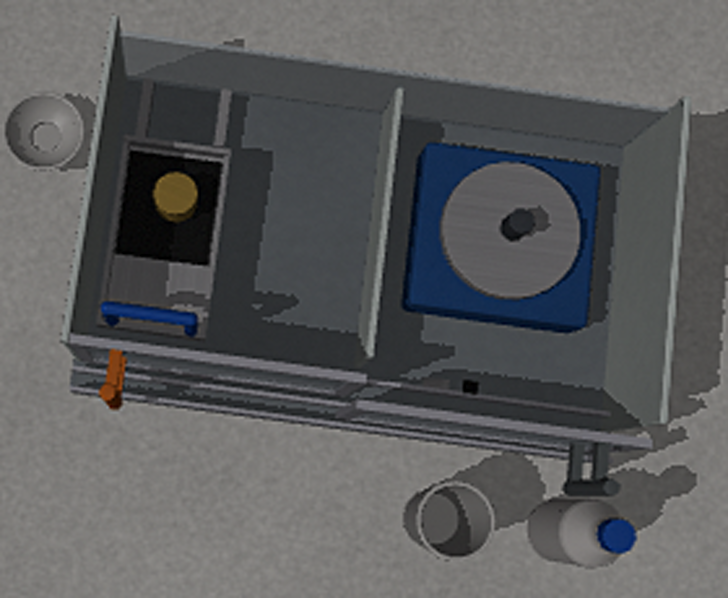

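View pics/w.png

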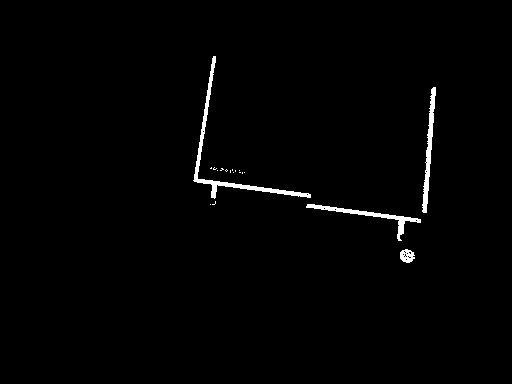

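```bash
python3 - <<'E'
from h import *
f=np.load('top0.npz'); p,d=f['p'],f['d']; P=cloud(d,'top')
w=(P[...,2]>.132)&(P[...,2]<.152)
def fit(s,name):
    k=np.zeros_like(w); k[s]=w[s]; q=P[k][:,:2].astype(np.float32)
    vx,vy,x,y=cv2.fitLine(q,cv2.DIST_HUBER,0,.001,.001).ravel(); print(name,len(q),np.degrees(np.arctan2(vy,vx)),x,y,P[k][:,2].mean(), q.min(0),q.max(0)); return np.array([vx,vy]),np.array([x,y])
fit(np.s_[50:172,190:220],'lw'); 
fit(np.s_[90:205,420:440],'rw')
v,x=fit(np.s_[178:197,204:309],'rear door'); fit(np.s_[200:224,312:415],'front')
b=bl(p); b[:,:195]=0; b[:,255:]=0; b[:155]=0;b[185:]=0; b&=(P[...,2]>.122)&(P[...,2]<.14)
q=P[b]; print('handle',cv2.minAreaRect(q[:,:2].astype(np.float32)),q[:,:2].mean(0))
# yellow specimen
h=hsv(p); m=(h[...,0]>17)&(h[...,0]<30)&(h[...,1]>120)&(h[...,2]>90); m[:,:220]=0;m[:,255:]=0;m[150:]=0
q=P[m&(P[...,2]>.078)]; print('spec',np.median(q,0),(q.min(0)+q.max(0))/2,q.max(0)-q.min(0))
E
```

```text
lw 438 -8.403339 0.77294886 0.01710456 0.1409302178058078 [ 0.65562505 -0.01018069] [0.91945404 0.03714324]
rw 544 -8.268392 0.6767896 -0.47790518 0.13986761036771747 [ 0.5788698  -0.50664663] [ 0.84192646 -0.4623327 ]
rear door 510 82.06967 0.61787313 -0.09016744 0.14156227911453956 [ 0.598919   -0.20791651] [0.6379962  0.01816118]
front 452 81.38732 0.56546533 -0.29862082 0.1415662270180581 [ 0.53824824 -0.44007435] [ 0.5815486  -0.21537778]
handle ((0.6593918800354004, -0.03182537853717804), (0.0800090879201889, 0.010982469655573368), 82.08745574951172) [ 0.65906871 -0.03101675]
spec [ 0.77734239 -0.05450404  0.0840978 ] [ 0.65140675 -0.05445368  0.54200948] [0.28883669 0.03777236 0.92484185]
```

Request:
drive_tool(steps=[0,0,0,0,0,-7.16,1,0,0,0,0,0,-7.16,1,0,0,0,0,0,-7.16,1,0,0,0,0,0,-7.16,1,0,0,0,0,0,-7.16,1,0,0,0,0,0,-7.16,1,0,0,0,0,0,-7.16,1,0,0,0,0,0,-7.16,1])

```text
clock: 0.77
eef_pos: [0.2046, -0.4559, 0.3034]
tool_rot: [0.997, -0.071, -0.0, -0.001]
ft_force: [0.3, 0.4, 0.6]
grip_width: 0.0003
```

```bash
cat >> h.py <<'E'
from scipy.spatial.transform import Rotation as Ro
def go(target):
    o=bot.get_obs(); M=Ro.from_quat(o['tool_rot']).as_matrix()
    print('clk',o['clock'],'tcp',o['eef_pos'].round(4),'xdir',np.degrees(np.arctan2(M[1,0],M[0,0])).round(2),'zax',M[:,2].round(4))
    print('shift tool',(M.T@(np.array(target)-o['eef_pos'])).round(4))
    F=o['ft_force']; print('F tool',(M.T@F).round(2), 'w',o['grip_width'])
E
python3 -c "
from h import *
go([.593,.036,.304]); print(bot.tip_reach)"
```

```text
clk 0.7667 tcp [ 0.2046 -0.4559  0.3034] xdir -8.2 zax [-5.0e-04  1.2e-03 -1.0e+00]
shift tool [ 3.143e-01 -5.423e-01 -3.000e-04]
F tool [ 0.2  -0.39 -0.61] w 0.0002716318222085598
0.0726
```

Request:
drive_tool(steps=[0.01,-0.018,0,0,0,0,1,0.022,-0.038,0,0,0,0,1,0.022,-0.038,0,0,0,0,1,0.022,-0.038,0,0,0,0,1,0.022,-0.038,0,0,0,0,1,0.022,-0.038,0,0,0,0,1,0.022,-0.038,0,0,0,0,1,0.022,-0.038,0,0,0,0,1])

```text
clock: 1.43
eef_pos: [0.3999, -0.2101, 0.3037]
tool_rot: [0.997, -0.075, -0.0, -0.0]
ft_force: [0.2, -0.5, -0.4]
grip_width: 0.0001
```

Request:
drive_tool(steps=[0.022,-0.038,0,0,0,0,1,0.022,-0.038,0,0,0,0,1,0.022,-0.038,0,0,0,0,1,0.022,-0.038,0,0,0,0,1,0.022,-0.038,0,0,0,0,1,0.022,-0.038,0,0,0,0,1,0.018,-0.028,0,0,0,0,1,0,0,0,0,0,0,1])

```text
clock: 2.1
eef_pos: [0.5803, 0.0133, 0.3021]
tool_rot: [0.997, -0.071, 0.0, -0.001]
ft_force: [-0.4, -1.0, 0.1]
grip_width: -0.0001
```

```bash
python3 -c "
from h import *
go([.593,.036,.188])
p,d=vision.camera('wrist'); cv2.imwrite('pics/wr1.png',p[:,:,::-1])
P=cloud(d,'wrist'); m=og(p)
q=P[m]; print(len(q))
t=q[q[:,2]>.155]; print('top',len(t),(t.min(0)+t.max(0))/2,t.max(0)-t.min(0),np.median(t,0))
"
```

```text
clk 2.1 tcp [0.5803 0.0133 0.3021] xdir -8.18 zax [ 2.e-04  2.e-03 -1.e+00]
shift tool [ 0.0094 -0.024   0.1142]
F tool [-0.28  1.05 -0.12] w -0.00012251425328917585
1608
top 326 [0.58934782 0.03497399 0.26398251] [0.01309657 0.08857304 0.21738392] [ 0.58886217 -0.0010986   0.16525711]
```

View pics/wr1.png

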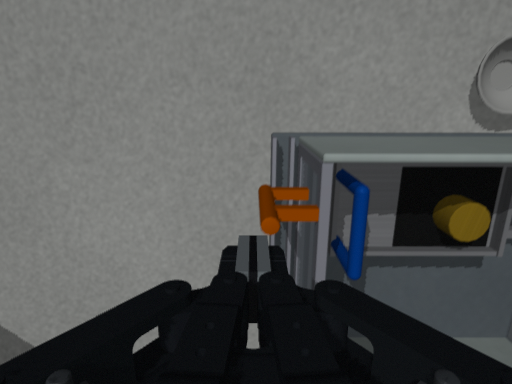

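Request:
drive_tool(steps=[0.01,-0.022,0,0,0,0,1,0,0,0,0,0,0,1,0,0,0,0,0,0,1])

```text
clock: 2.4
eef_pos: [0.59, 0.0284, 0.3033]
tool_rot: [0.997, -0.074, -0.001, 0.0]
ft_force: [-0.1, -0.8, -0.1]
grip_width: 0.0003
```

```bash
python3 -c "
from h import *
go([.594,.0346,.188])
p,d=vision.camera('wrist')
P=cloud(d,'wrist'); m=og(p)
q=P[m]
t=q[(q[:,2]>.158)&(q[:,2]<.172)]; print('top',len(t),(t.min(0)+t.max(0))/2,t.max(0)-t.min(0),np.median(t,0))
b=bl(p); q=P[b]; q=q[(q[:,2]>.124)&(q[:,2]<.138)&(q[:,0]<.69)]; print('handle',cv2.minAreaRect(q[:,:2].astype(np.float32)),q.mean(0))
"
```

```text
clk 2.4 tcp [0.59   0.0284 0.3033] xdir -8.52 zax [-1.5e-03 -5.0e-04 -1.0e+00]
shift tool [ 0.0032 -0.0068  0.1153]
F tool [0.07 0.79 0.06] w 0.00034251382425376064
top 17 [0.5925838  0.00285413 0.16202902] [0.00923391 0.00682018 0.00792955] [0.59166245 0.00575651 0.15985992]
handle ((0.6619443297386169, -0.028496049344539642), (0.07422081381082535, 0.011850789189338684), 81.8227767944336) [ 0.66160672 -0.02575918  0.13028948]
```

Request:
drive_tool(steps=[0.005,-0.01,0.015,0,0,0,1,0,0,0.035,0,0,0,1,0,0,0.035,0,0,0,1,0,0,0.025,0,0,0,1,0,0,0.006,0,0,0,1,0,0,0,0,0,0,1])

```text
clock: 2.95
eef_pos: [0.5949, 0.0365, 0.1859]
tool_rot: [0.997, -0.075, -0.003, 0.0]
ft_force: [0.6, 0.5, 0.1]
grip_width: -0.0
```

```bash
python3 -c "
from h import *
go([.596,.037,.188])
p,d=vision.camera('wrist');cv2.imwrite('pics/wr2.png',p[:,:,::-1])"
```

```text
clk 2.95 tcp [0.5949 0.0365 0.1859] xdir -8.64 zax [-5.6e-03 -5.0e-04 -1.0e+00]
shift tool [ 0.001  -0.0007 -0.0021]
F tool [ 0.53 -0.6  -0.06] w -1.8338072553457728e-05
```

View pics/wr2.png

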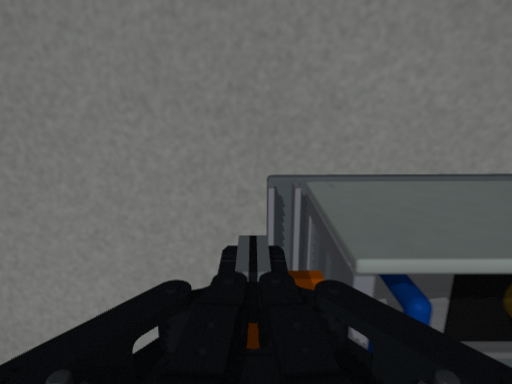

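Request:
drive_tool(steps=[0,0.008,0,0,0,0,1,0,0.006,0,0,0,0,1,0,0.004,0,0,0,0,1,0,0.004,0,0,0,0,1,0,0.004,0,0,0,0,1,0,0.004,0,0,0,0,1,0,0.004,0,0,0,0,1,0,0.004,0,0,0,0,1])

```text
clock: 3.67
eef_pos: [0.5912, 0.0001, 0.188]
tool_rot: [0.997, -0.074, 0.0, -0.0]
ft_force: [-0.2, 2.3, 0.7]
grip_width: -0.0003
```

Request:
drive_tool(steps=[0,0.007,0,0,0,0,1,0,0.007,0,0,0,0,1,0,0.007,0,0,0,0,1,0,0.007,0,0,0,0,1,0,0.007,0,0,0,0,1,0,0.005,0,0,0,0,1,0,0.003,0,0,0,0,1,0,0,0,0,0,0,1])

```text
clock: 4.33
eef_pos: [0.5847, -0.0435, 0.1878]
tool_rot: [0.997, -0.075, -0.0, 0.0]
ft_force: [-0.4, 0.4, 0.7]
grip_width: -0.0002
```

```bash
python3 -c "
from h import *
go([.596,.037,.188])
p,d=vision.camera('top');cv2.imwrite('pics/t2.png',cv2.resize(p[100:280,170:450,::-1],None,fx=2.6,fy=2.6))"
```

```text
clk 4.3333 tcp [ 0.5847 -0.0435  0.1878] xdir -8.63 zax [-3.e-04 -9.e-04 -1.e+00]
shift tool [-0.0009 -0.0813 -0.0003]
F tool [-0.5  -0.38 -0.71] w -0.0002415362857121981
```

View pics/t2.png

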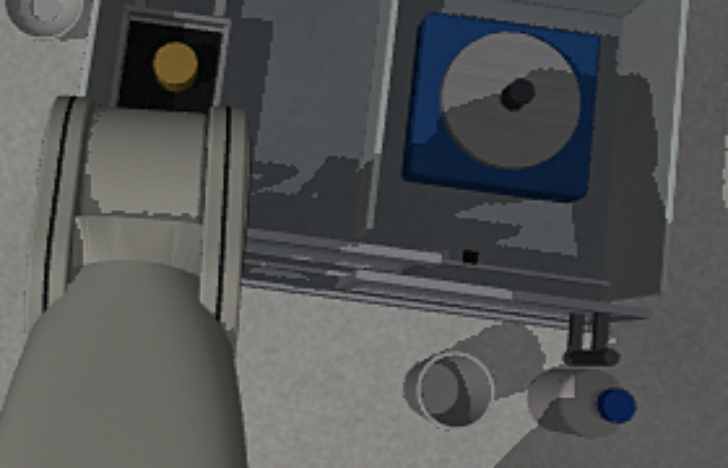

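```bash
python3 -c "
from h import *
p,d=vision.camera('wrist');cv2.imwrite('pics/wr3.png',p[:,:,::-1])
go([.596,.037,.188])
p,d=vision.camera('side');cv2.imwrite('pics/s3.png',cv2.resize(p[90:250,130:350,::-1],None,fx=3,fy=3))
go([.596,.037,.188])"
```

```text
clk 4.4333 tcp [ 0.5848 -0.0428  0.1878] xdir -8.58 zax [-3.e-04 -6.e-04 -1.e+00]
shift tool [-0.0008 -0.0806 -0.0003]
F tool [-0.31 -2.24 -0.95] w -0.0004171330439741309
clk 4.4833 tcp [ 0.5848 -0.0426  0.1878] xdir -8.56 zax [-2.e-04 -4.e-04 -1.e+00]
shift tool [-0.0008 -0.0803 -0.0002]
F tool [-0.29 -1.69 -0.65] w 0.0001109560503894019
```

View pics/wr3.png

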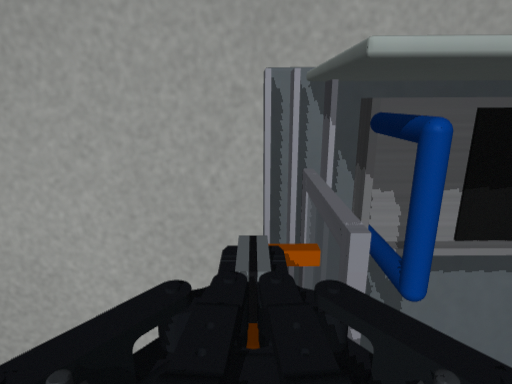

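View pics/s3.png

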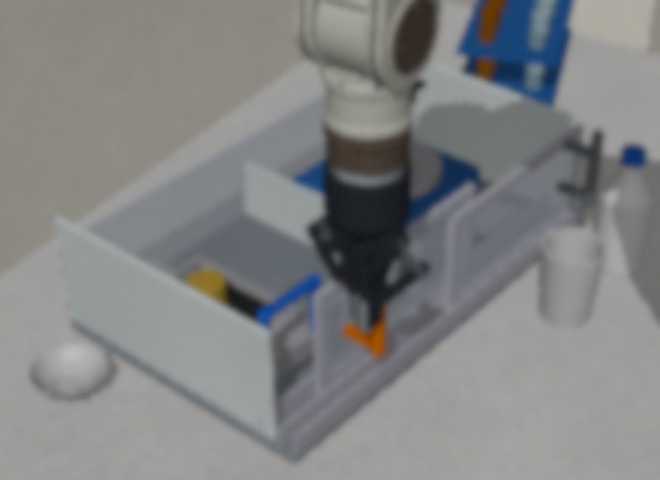

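Request:
drive_tool(steps=[0,0.005,0,0,0,0,1,0,0.007,0,0,0,0,1,0,0.007,0,0,0,0,1,0,0.007,0,0,0,0,1,0,0.006,0,0,0,0,1,0,0.004,0,0,0,0,1,0,0.003,0,0,0,0,1,0,0.002,0,0,0,0,1])

```text
clock: 5.15
eef_pos: [0.5787, -0.0835, 0.1879]
tool_rot: [0.997, -0.075, 0.0, 0.0]
ft_force: [1.9, 3.8, 0.1]
grip_width: -0.0003
```

Request:
drive_tool(steps=[0,0.002,0,0,0,0,1,0,0.002,0,0,0,0,1,0,0.002,0,0,0,0,1,0,0.002,0,0,0,0,1])

```text
clock: 5.48
eef_pos: [0.5777, -0.0899, 0.1879]
tool_rot: [0.997, -0.074, 0.0, -0.001]
ft_force: [1.8, 7.7, -0.7]
grip_width: 0.0002
```

Request:
drive_tool(steps=[0,0.002,0,0,0,0,1,0,0.002,0,0,0,0,1])

```text
clock: 5.65
eef_pos: [0.5772, -0.0934, 0.1879]
tool_rot: [0.997, -0.074, 0.0, -0.002]
ft_force: [2.4, 7.5, -0.3]
grip_width: -0.0
```

Request:
drive_tool(steps=[0,0.002,0,0,0,0,1,0,0.002,0,0,0,0,1])

```text
clock: 5.82
eef_pos: [0.5767, -0.0971, 0.1879]
tool_rot: [0.997, -0.074, 0.0, -0.002]
ft_force: [2.3, 8.6, -0.2]
grip_width: 0.0003
```

Request:
drive_tool(steps=[0,0.002,0,0,0,0,1])

```text
clock: 5.9
eef_pos: [0.5764, -0.099, 0.1879]
tool_rot: [0.997, -0.074, 0.0, -0.002]
ft_force: [2.9, 8.4, 0.1]
grip_width: -0.0001
```

Request:
drive_tool(steps=[0,0.002,0,0,0,0,1])

```text
clock: 5.98
eef_pos: [0.5761, -0.1013, 0.1879]
tool_rot: [0.997, -0.074, 0.0, -0.001]
ft_force: [2.2, 5.6, -0.9]
grip_width: -0.0
```

Request:
drive_tool(steps=[0,0.002,0,0,0,0,1])

```text
clock: 6.07
eef_pos: [0.5757, -0.1037, 0.1879]
tool_rot: [0.997, -0.074, 0.0, -0.001]
ft_force: [1.7, 4.6, 0.2]
grip_width: 0.0003
```

Request:
drive_tool(steps=[0,0.002,0,0,0,0,1])

```text
clock: 6.15
eef_pos: [0.5754, -0.1059, 0.1879]
tool_rot: [0.997, -0.074, 0.0, -0.001]
ft_force: [2.3, 4.4, -0.8]
grip_width: -0.0
```

Request:
drive_tool(steps=[0,0.001,0,0,0,0,1])

```text
clock: 6.23
eef_pos: [0.5752, -0.1072, 0.1879]
tool_rot: [0.997, -0.074, 0.0, -0.0]
ft_force: [2.0, 4.6, -0.5]
grip_width: -0.0002
```

Request:
drive_tool(steps=[0,0.001,0,0,0,0,1])

```text
clock: 6.32
eef_pos: [0.575, -0.1083, 0.1879]
tool_rot: [0.997, -0.074, 0.0, -0.0]
ft_force: [1.2, 4.2, -0.9]
grip_width: -0.0001
```

Request:
drive_tool(steps=[0,0,0,0,0,0,1])

```text
clock: 6.4
eef_pos: [0.5749, -0.1088, 0.1879]
tool_rot: [0.997, -0.075, -0.0, 0.0]
ft_force: [1.8, 4.1, -0.2]
grip_width: 0.0001
```

Request:
drive_tool(steps=[0,0.0015,0,0,0,0,1])

```text
clock: 6.48
eef_pos: [0.5747, -0.11, 0.1879]
tool_rot: [0.997, -0.074, -0.0, 0.0]
ft_force: [1.6, 2.3, -1.0]
grip_width: -0.0001
```

Request:
drive_tool(steps=[0,0.0015,0,0,0,0,1])

```text
clock: 6.57
eef_pos: [0.5743, -0.1118, 0.1879]
tool_rot: [0.997, -0.075, -0.0, 0.0]
ft_force: [-0.0, 3.5, -0.4]
grip_width: -0.0004
```

Request:
drive_tool(steps=[0,0.0015,0,0,0,0,1])

```text
clock: 6.65
eef_pos: [0.5741, -0.1132, 0.1879]
tool_rot: [0.997, -0.075, -0.0, 0.0]
ft_force: [1.5, 4.5, -0.7]
grip_width: 0.0002
```

Request:
drive_tool(steps=[0,0.0015,0,0,0,0,1])

```text
clock: 6.73
eef_pos: [0.5739, -0.1147, 0.1879]
tool_rot: [0.997, -0.075, -0.0, -0.0]
ft_force: [0.9, 3.5, 0.0]
grip_width: -0.0004
```

Request:
drive_tool(steps=[0,0.0015,0,0,0,0,1])

```text
clock: 6.82
eef_pos: [0.5737, -0.1161, 0.1879]
tool_rot: [0.997, -0.075, -0.0, -0.0]
ft_force: [0.9, 4.0, -1.2]
grip_width: -0.0001
```

Request:
drive_tool(steps=[0,0.0015,0,0,0,0,1])

```text
clock: 6.9
eef_pos: [0.5735, -0.1172, 0.1879]
tool_rot: [0.997, -0.074, -0.0, -0.001]
ft_force: [1.2, 6.1, 1.3]
grip_width: 0.0003
```

Request:
drive_tool(steps=[0,0.0015,0,0,0,0,1])

```text
clock: 6.98
eef_pos: [0.5734, -0.1182, 0.1879]
tool_rot: [0.997, -0.074, -0.0, -0.001]
ft_force: [1.1, 7.9, 0.6]
grip_width: 0.0
```

Request:
drive_tool(steps=[0,0.0015,0,0,0,0,1])

```text
clock: 7.07
eef_pos: [0.5732, -0.1191, 0.188]
tool_rot: [0.997, -0.074, 0.0, -0.002]
ft_force: [1.6, 9.8, -0.3]
grip_width: 0.0
```

Request:
drive_tool(steps=[0,0.0015,0,0,0,0,1])

```text
clock: 7.15
eef_pos: [0.5731, -0.12, 0.188]
tool_rot: [0.997, -0.074, 0.0, -0.002]
ft_force: [2.3, 12.6, 1.1]
grip_width: 0.0001
```

```bash
python3 -c "
from h import *
p,d=vision.camera('wrist');cv2.imwrite('pics/wr4.png',p[:,:,::-1])
for i in range(1): go([.596,.037,.188])"
```

```text
clk 7.2 tcp [ 0.5731 -0.1201  0.188 ] xdir -8.46 zax [ 5.0e-04  4.7e-03 -1.0e+00]
shift tool [-0.0004 -0.1588  0.0007]
F tool [ 0.12 -9.75 -0.78] w -8.108368773142572e-05
```

View pics/wr4.png

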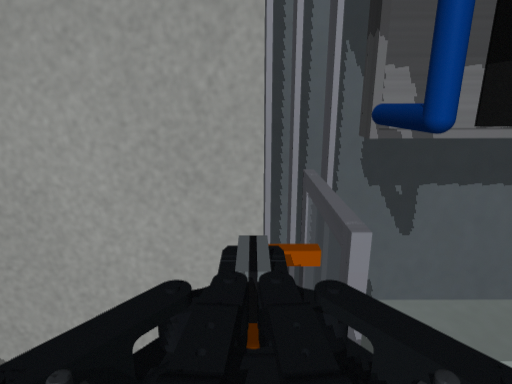

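Request:
drive_tool(steps=[0,-0.003,0,0,0,0,1,0,-0.003,0,0,0,0,1,0,-0.004,0,0,0,0,1,0,-0.004,0,0,0,0,1,0,-0.006,0,0,0,0,1,0,-0.01,0,0,0,0,1,0,0,0,0,0,0,1,0,0,0,0,0,0,1])

```text
clock: 7.87
eef_pos: [0.5774, -0.0918, 0.1879]
tool_rot: [0.997, -0.074, -0.0, 0.0]
ft_force: [0.4, -1.4, 0.6]
grip_width: -0.0001
```

```bash
python3 -c "
from h import *
p,d=vision.camera('wrist');cv2.imwrite('pics/wr5.png',p[:,:,::-1])
for i in range(1): go([.596,.037,.188])"
```

```text
clk 7.9167 tcp [ 0.5774 -0.0921  0.1879] xdir -8.52 zax [-2.e-04 -6.e-04 -1.e+00]
shift tool [-0.0007 -0.1305 -0.0002]
F tool [0.73 0.05 1.17] w 0.00020382299882430765
```

View pics/wr5.png

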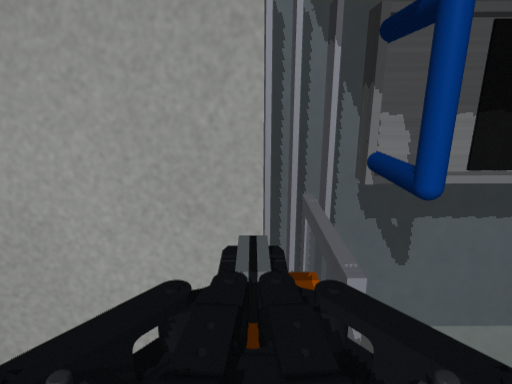

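Request:
drive_tool(steps=[0,0,-0.02,0,0,0,1,0,0,-0.035,0,0,0,1,0,0,-0.035,0,0,0,1,0,0,-0.015,0,0,0,1,0,-0.03,0,0,0,0,1,0.01,-0.03,0,0,0,0,1,0,0,0,0,0,0,1])

```text
clock: 8.5
eef_pos: [0.5978, -0.0309, 0.2935]
tool_rot: [0.997, -0.073, 0.001, -0.001]
ft_force: [-0.2, 0.3, -0.2]
grip_width: -0.0002
```

```bash
python3 -c "
from h import *
p,d=vision.camera('wrist');cv2.imwrite('pics/wr6.png',p[:,:,::-1])
P=cloud(d,'wrist')
q=P[og(p)];t=q[(q[:,2]>.158)&(q[:,2]<.172)]; print('top',len(t),(t.min(0)+t.max(0))/2,np.median(t,0))
b=bl(p); q=P[b]; q=q[(q[:,2]>.124)&(q[:,2]<.138)&(q[:,0]<.69)]; print('handle',cv2.minAreaRect(q[:,:2].astype(np.float32)),q.mean(0))
for i in range(1): go([.6956,-.035,.173])"
```

```text
Traceback (most recent call last):
ValueError: zero-size array to reduction operation minimum which has no identity
```

View pics/wr6.png

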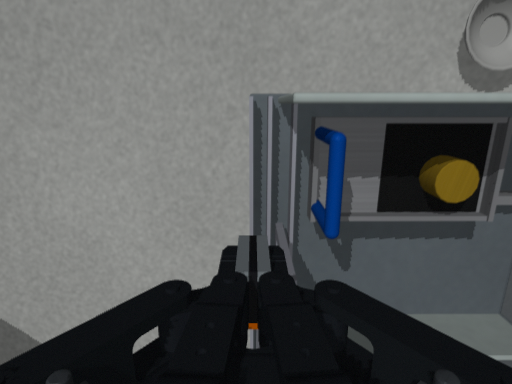

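```bash
python3 -c "
from h import *
p,d=vision.camera('wrist')
P=cloud(d,'wrist')
b=bl(p); q=P[b]; q=q[(q[:,2]>.124)&(q[:,2]<.138)&(q[:,0]<.69)]; print('handle',cv2.minAreaRect(q[:,:2].astype(np.float32)),q.mean(0))
for i in range(1): go([.6956,-.035,.173])"
```

```text
handle ((0.6607785820960999, -0.03406815603375435), (0.08284156024456024, 0.011375772766768932), 81.49366760253906) [ 0.66033857 -0.03168126  0.12974012]
clk 8.6 tcp [ 0.5963 -0.0338  0.2927] xdir -8.45 zax [-3.e-04 -6.e-04 -1.e+00]
shift tool [ 0.0984 -0.0134  0.1197]
F tool [0.19 0.36 0.55] w 0.00019907800010449388
```

Request:
drive_tool(steps=[0.02,-0.004,0,0,0,0,1,0.03,-0.004,0,0,0,0,1,0.03,-0.004,0,0,0,0,1,0.018,0,0,0,0,0,1,0,0,0,0,0,0,1,0,0,0,0,0,0,1])

```text
clock: 9.1
eef_pos: [0.6948, -0.0385, 0.2911]
tool_rot: [0.997, -0.075, -0.001, 0.0]
ft_force: [-0.7, 0.1, 0.3]
grip_width: -0.0
```

```bash
python3 -c "
from h import *
go([.6962,-.036,.173])"
```

```text
clk 9.1 tcp [ 0.6948 -0.0385  0.2911] xdir -8.64 zax [-2.8e-03 -3.0e-04 -1.0e+00]
shift tool [ 0.0013 -0.0027  0.1181]
F tool [-0.72  0.05 -0.29] w -1.2093713797151446e-05
```

Request:
drive_tool(steps=[0.001,-0.002,0.02,0,0,0,1,0,0,0.035,0,0,0,1,0,0,0.03,0,0,0,1,0,0,0.02,0,0,0,1,0,0,0.012,0,0,0,1,0,0,0,0,0,0,1,0,0,0,0,0,0,1])

```text
clock: 9.68
eef_pos: [0.6948, -0.0359, 0.1759]
tool_rot: [0.997, -0.075, -0.001, 0.0]
ft_force: [1.2, -0.6, 0.5]
grip_width: 0.0002
```

```bash
python3 -c "
from h import *
p,d=vision.camera('wrist');cv2.imwrite('pics/wr7.png',p[:,:,::-1])
go([.6962,-.036,.173])"
```

```text
clk 9.7333 tcp [ 0.6958 -0.0358  0.1773] xdir -8.59 zax [ 9.e-04 -2.e-04 -1.e+00]
shift tool [0.0005 0.0002 0.0043]
F tool [-0.47  0.5   0.06] w -0.0001230155169458095
```

View pics/wr7.png

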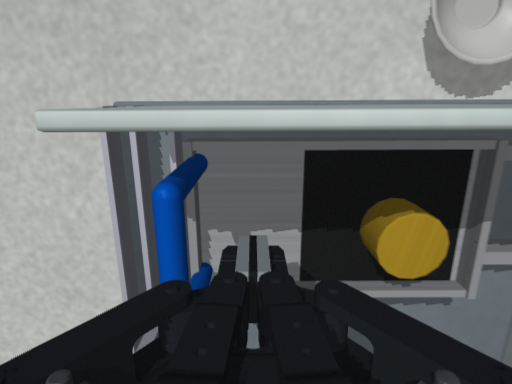

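Request:
drive_tool(steps=[-0.003,0,0.003,0,0,0,1,-0.004,0,0,0,0,0,1,-0.003,0,0,0,0,0,1,-0.003,0,0,0,0,0,1,-0.003,0,0,0,0,0,1,-0.003,0,0,0,0,0,1,-0.003,0,0,0,0,0,1,-0.003,0,0,0,0,0,1])

```text
clock: 10.4
eef_pos: [0.6718, -0.0316, 0.1736]
tool_rot: [0.997, -0.075, 0.001, 0.0]
ft_force: [3.7, -0.3, 1.4]
grip_width: 0.0001
```

Request:
drive_tool(steps=[-0.003,0,0,0,0,0,1,-0.003,0,0,0,0,0,1,-0.003,0,0,0,0,0,1,-0.003,0,0,0,0,0,1])

```text
clock: 10.73
eef_pos: [0.6595, -0.0298, 0.1731]
tool_rot: [0.997, -0.075, 0.0, -0.0]
ft_force: [1.5, -0.0, 1.9]
grip_width: 0.0
```

```bash
python3 -c "
from h import *
p,d=vision.camera('wrist');cv2.imwrite('pics/wr8.png',p[:,:,::-1])
go([.6962,-.036,.173])"
```

```text
clk 10.7833 tcp [ 0.6587 -0.0297  0.173 ] xdir -8.55 zax [-7.e-04  1.e-04 -1.e+00]
shift tool [ 0.038   0.0007 -0.    ]
F tool [ 0.88  0.64 -1.36] w 7.285145255447058e-05
```

View pics/wr8.png

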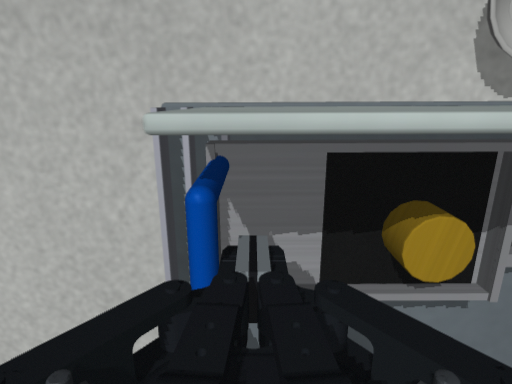

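Request:
drive_tool(steps=[-0.003,0,0,0,0,0,1,-0.004,0,0,0,0,0,1,-0.005,0,0,0,0,0,1,-0.005,0,0,0,0,0,1,-0.005,0,0,0,0,0,1,-0.005,0,0,0,0,0,1,-0.005,0,0,0,0,0,1,-0.005,0,0,0,0,0,1])

```text
clock: 11.45
eef_pos: [0.6224, -0.0243, 0.1728]
tool_rot: [0.997, -0.075, -0.0, 0.0]
ft_force: [2.4, -0.7, 1.3]
grip_width: 0.0002
```

Request:
drive_tool(steps=[-0.005,0,0,0,0,0,1,-0.005,0,0,0,0,0,1,-0.005,0,0,0,0,0,1,-0.005,0,0,0,0,0,1,-0.004,0,0,0,0,0,1,-0.003,0,0,0,0,0,1,-0.002,0,0,0,0,0,1,-0.002,0,0,0,0,0,1])

```text
clock: 12.12
eef_pos: [0.5921, -0.0199, 0.1729]
tool_rot: [0.997, -0.075, 0.0, 0.0]
ft_force: [2.7, -2.7, 0.7]
grip_width: -0.0002
```

```bash
python3 -c "
from h import *
p,d=vision.camera('wrist');cv2.imwrite('pics/wr9.png',p[:,:,::-1])
go([.6962,-.036,.173])"
```

```text
clk 12.1667 tcp [ 0.5917 -0.0197  0.1728] xdir -8.56 zax [-7.e-04 -1.e-04 -1.e+00]
shift tool [ 0.1057  0.0006 -0.0002]
F tool [ 2.24  1.51 -1.37] w 0.00023629422300854933
```

View pics/wr9.png

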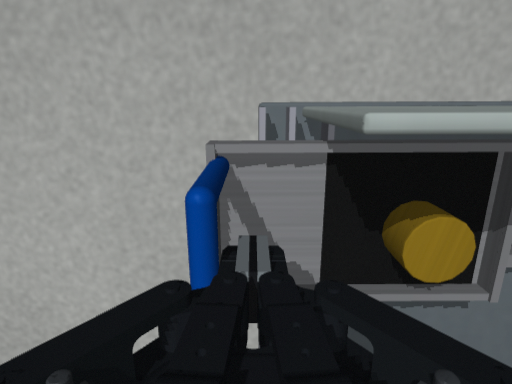

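Request:
drive_tool(steps=[-0.003,0,0,0,0,0,1,-0.003,0,0,0,0,0,1,-0.003,0,0,0,0,0,1,-0.003,0,0,0,0,0,1,-0.002,0,0,0,0,0,1])

```text
clock: 12.58
eef_pos: [0.5795, -0.0178, 0.173]
tool_rot: [0.997, -0.075, 0.002, 0.0]
ft_force: [6.7, -2.5, -3.4]
grip_width: -0.0002
```

Request:
drive_tool(steps=[-0.002,0,0,0,0,0,1,-0.002,0,0,0,0,0,1])

```text
clock: 12.75
eef_pos: [0.5759, -0.0173, 0.173]
tool_rot: [0.997, -0.075, 0.002, 0.0]
ft_force: [7.2, -3.5, -3.6]
grip_width: -0.0004
```

Request:
drive_tool(steps=[-0.002,0,0,0,0,0,1])

```text
clock: 12.83
eef_pos: [0.574, -0.017, 0.173]
tool_rot: [0.997, -0.075, 0.002, 0.0]
ft_force: [7.1, -3.2, -3.2]
grip_width: 0.0002
```

Request:
drive_tool(steps=[-0.002,0,0,0,0,0,1])

```text
clock: 12.92
eef_pos: [0.5717, -0.0167, 0.173]
tool_rot: [0.997, -0.075, 0.002, 0.0]
ft_force: [5.8, -2.4, -1.8]
grip_width: -0.0002
```

Request:
drive_tool(steps=[-0.002,0,0,0,0,0,1])

```text
clock: 13.0
eef_pos: [0.5692, -0.0163, 0.1729]
tool_rot: [0.997, -0.075, 0.001, 0.0]
ft_force: [3.1, -2.4, -0.8]
grip_width: 0.0002
```

Request:
drive_tool(steps=[-0.002,0,0,0,0,0,1])

```text
clock: 13.08
eef_pos: [0.567, -0.016, 0.1729]
tool_rot: [0.997, -0.075, 0.001, 0.0]
ft_force: [3.9, -2.7, -0.9]
grip_width: -0.0004
```

```bash
python3 -c "
from h import *
go([.6962,-.036,.173])
for n in ('side','top','wrist'):
  p,d=vision.camera(n); np.savez(n+'10.npz',p=p,d=d); cv2.imwrite(f'pics/{n}10.png',{'side':cv2.resize(p[90:250,130:350,::-1],None,fx=3,fy=3),'top':cv2.resize(p[60:280,170:450,::-1],None,fx=2.6,fy=2.6),'wrist':p[:,:,::-1]}[n])
go([.6962,-.036,.173])
"
```

```text
clk 13.0833 tcp [ 0.567  -0.016   0.1729] xdir -8.56 zax [ 1.3e-03 -5.0e-04 -1.0e+00]
shift tool [1.307e-01 5.000e-04 1.000e-04]
F tool [4.26 2.04 0.93] w -0.0003872444959978676
clk 13.2333 tcp [ 0.5661 -0.0158  0.1728] xdir -8.55 zax [-1.e-03  1.e-04 -1.e+00]
shift tool [ 0.1317  0.0006 -0.0003]
F tool [ 2.19  2.35 -0.71] w -0.00011029788737949288
```

View pics/side10.png

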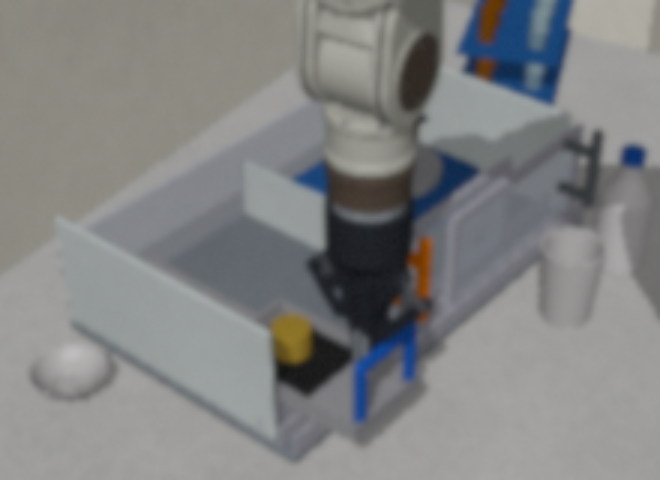

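View pics/top10.png

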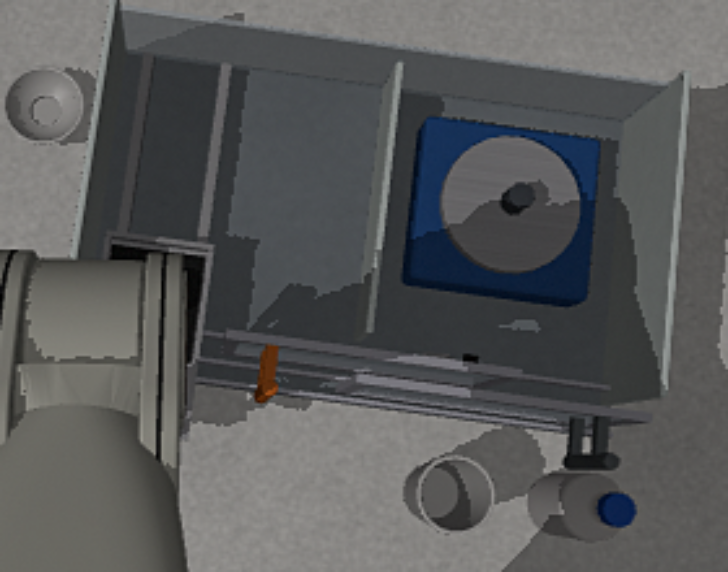

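View pics/wrist10.png

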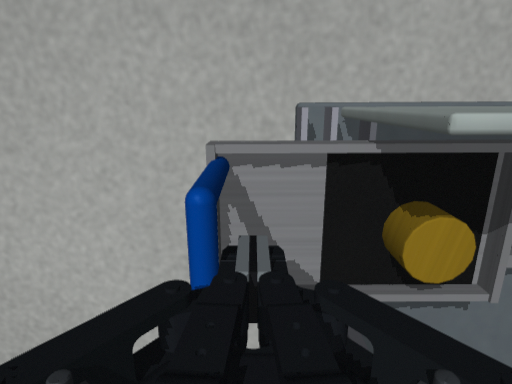

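```bash
python3 - <<'E'
from h import *
def pull(fn,lo,hi):
    f=np.load(fn); p,d=f['p'],f['d']; P=cloud(d,'top'); m=og(p); m[:,:lo]=0;m[:,hi:]=0;m[:170]=0;m[230:]=0
    q=P[m]; t=q[(q[:,2]>.155)&(q[:,2]<.175)]; print(fn,len(q),len(t),np.median(t,0),t.mean(0)); 
    v,u=np.nonzero(m&(P[...,2]>.155)); return ray('top',u.mean(),v.mean(),.165),t.mean(0)
a,A=pull('top0.npz',190,235); b,B=pull('top10.npz',250,300)
print(a,b,np.linalg.norm(b-a),np.linalg.norm(B-A))
E
```

```text
top0.npz 104 29 [5.89908164e-01 4.53192080e-04 1.65214459e-01] [5.89419545e-01 3.78938862e-04 1.64869537e-01]
top10.npz 84 24 [ 0.56988968 -0.12915569  0.16529013] [ 0.56986349 -0.12986863  0.16544329]
[5.89403434e-01 3.72387552e-04 1.65000000e-01] [ 0.56989524 -0.12990352  0.165     ] 0.13172844462198574 0.13170876055575303
```

Request:
drive_tool(steps=[-0.002,0,0,0,0,0,1])

```text
clock: 13.32
eef_pos: [0.5648, -0.0156, 0.1729]
tool_rot: [0.997, -0.075, 0.0, 0.0]
ft_force: [3.8, -2.2, -1.0]
grip_width: 0.0002
```

Request:
drive_tool(steps=[-0.002,0,0,0,0,0,1])

```text
clock: 13.4
eef_pos: [0.5626, -0.0152, 0.1728]
tool_rot: [0.997, -0.075, 0.0, 0.0]
ft_force: [2.2, -2.2, 0.2]
grip_width: 0.0005
```

Request:
drive_tool(steps=[-0.0015,0,0,0,0,0,1])

```text
clock: 13.48
eef_pos: [0.5607, -0.0149, 0.1728]
tool_rot: [0.997, -0.075, -0.0, -0.0]
ft_force: [2.7, -1.6, 0.7]
grip_width: -0.0002
```

Request:
drive_tool(steps=[-0.0015,0,0,0,0,0,1])

```text
clock: 13.57
eef_pos: [0.5593, -0.0147, 0.1728]
tool_rot: [0.997, -0.075, -0.0, -0.0]
ft_force: [1.2, -2.3, 0.2]
grip_width: 0.0004
```

Request:
drive_tool(steps=[-0.0015,0,0,0,0,0,1])

```text
clock: 13.65
eef_pos: [0.5579, -0.0145, 0.1728]
tool_rot: [0.997, -0.075, -0.0, -0.0]
ft_force: [2.1, -2.4, 0.2]
grip_width: -0.0003
```

Request:
drive_tool(steps=[-0.0015,0,0,0,0,0,1])

```text
clock: 13.73
eef_pos: [0.5566, -0.0143, 0.1728]
tool_rot: [0.997, -0.075, 0.0, 0.0]
ft_force: [4.2, -2.2, -1.8]
grip_width: 0.0002
```

Request:
drive_tool(steps=[-0.0015,0,0,0,0,0,1])

```text
clock: 13.82
eef_pos: [0.5556, -0.0142, 0.1729]
tool_rot: [0.997, -0.075, 0.001, 0.0]
ft_force: [5.6, -3.1, -3.1]
grip_width: 0.0
```

Request:
drive_tool(steps=[-0.0015,0,0,0,0,0,1])

```text
clock: 13.9
eef_pos: [0.5547, -0.0141, 0.173]
tool_rot: [0.997, -0.075, 0.001, 0.0]
ft_force: [7.5, -3.5, -4.1]
grip_width: -0.0
```

Request:
drive_tool(steps=[-0.0015,0,0,0,0,0,1])

```text
clock: 13.98
eef_pos: [0.5538, -0.0139, 0.173]
tool_rot: [0.997, -0.075, 0.002, 0.0]
ft_force: [8.5, -3.7, -6.2]
grip_width: 0.0001
```

Request:
drive_tool(steps=[-0.0015,0,0,0,0,0,1])

```text
clock: 14.07
eef_pos: [0.5529, -0.0138, 0.173]
tool_rot: [0.997, -0.075, 0.003, 0.0]
ft_force: [10.9, -3.1, -6.1]
grip_width: -0.0003
```

Request:
drive_tool(steps=[0.002,0,0,0,0,0,1,0.003,0,0,0,0,0,1,0.003,0,0,0,0,0,1,0.003,0,0,0,0,0,1,0.004,0,0,0,0,0,1,0.005,0,0,0,0,0,1,0,0,0,0,0,0,1,0,0,0,0,0,0,1])

```text
clock: 14.73
eef_pos: [0.5704, -0.0162, 0.1726]
tool_rot: [0.997, -0.074, -0.001, -0.0]
ft_force: [0.3, 0.1, 0.3]
grip_width: 0.0002
```

```bash
python3 -c "
from h import *
p,d=vision.camera('wrist');cv2.imwrite('pics/wr11.png',p[:,:,::-1])
go([.5529,-.0138,.173])
"
```

```text
clk 14.7833 tcp [ 0.5702 -0.0163  0.1726] xdir -8.55 zax [-1.1e-03  4.0e-04 -1.0e+00]
shift tool [-0.0175  0.0001 -0.0004]
F tool [ 0.43  0.24 -0.09] w -2.4705040653165853e-05
```

View pics/wr11.png

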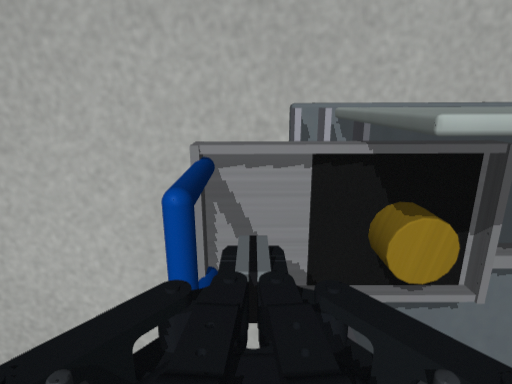

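Request:
drive_tool(steps=[0,0,-0.02,0,0,0,1,0,0,-0.03,0,0,0,1,0,0,-0.035,0,0,0,1,0,0,-0.035,0,0,0,1,0,0,-0.02,0,0,0,1,0,0,0,0,0,0,1])

```text
clock: 15.28
eef_pos: [0.5723, -0.0163, 0.319]
tool_rot: [0.997, -0.075, 0.005, -0.0]
ft_force: [0.5, -0.6, 0.2]
grip_width: -0.0001
```

Request:
drive_tool(steps=[-0.03,0,-0.02,0,0,0,1,-0.035,0,-0.02,0,0,0,1,-0.035,0,0,0,0,0,1,-0.035,0,0,0,0,0,1,-0.035,0,0,0,0,0,1,-0.035,0,0,0,0,0,1,-0.02,0,0,0,0,0,1,0,0,0,0,0,0,1])

```text
clock: 15.95
eef_pos: [0.3436, 0.0174, 0.3524]
tool_rot: [0.997, -0.074, -0.001, -0.0]
ft_force: [-0.1, 0.2, -0.4]
grip_width: 0.0004
```

```bash
python3 - <<'E'
from h import *
go([.5529,-.0138,.173])
for i in range(2):
    p,d=vision.camera('top'); P=cloud(d,'top'); m=og(p); m[:,:235]=0;m[:,300:]=0;m[:170]=0;m[230:]=0
    q=P[m]; q=q[(q[:,2]>.155)&(q[:,2]<.175)]; print('pull',len(q),q.mean(0))
    b=bl(p)&(P[...,2]>.122)&(P[...,2]<.14); b[:,260:]=0; q=P[b]; print('handle',len(q),q.mean(0) if len(q) else 0)
    h=hsv(p); m=(h[...,0]>17)&(h[...,0]<30)&(h[...,1]>120)&(h[...,2]>90)&(P[...,2]>.078)&(P[...,2]<.09);m[:,260:]=0; q=P[m]; print('spec',len(q),np.median(q,0) if len(q) else 0)
cv2.imwrite('pics/top12.png',cv2.resize(p[60:280,170:450,::-1],None,fx=2.6,fy=2.6))
p,d=vision.camera('side'); cv2.imwrite('pics/side12.png',cv2.resize(p[90:250,130:350,::-1],None,fx=3,fy=3))
E
```

```text
clk 15.95 tcp [0.3436 0.0174 0.3524] xdir -8.49 zax [-2.8e-03  3.0e-04 -1.0e+00]
shift tool [ 2.121e-01 -1.000e-04  1.788e-01]
F tool [-0.16 -0.14  0.4 ] w 0.0003850676907586714
pull 31 [ 0.57066996 -0.12894019  0.16479367]
handle 177 [ 0.53951268 -0.01417648  0.1304112 ]
spec 210 [ 0.65821654 -0.03736097  0.08430509]
pull 31 [ 0.57066506 -0.12893832  0.16483446]
handle 176 [ 0.53955372 -0.01409375  0.13039083]
spec 211 [ 0.65814989 -0.03736953  0.08443449]
```

View pics/top12.png

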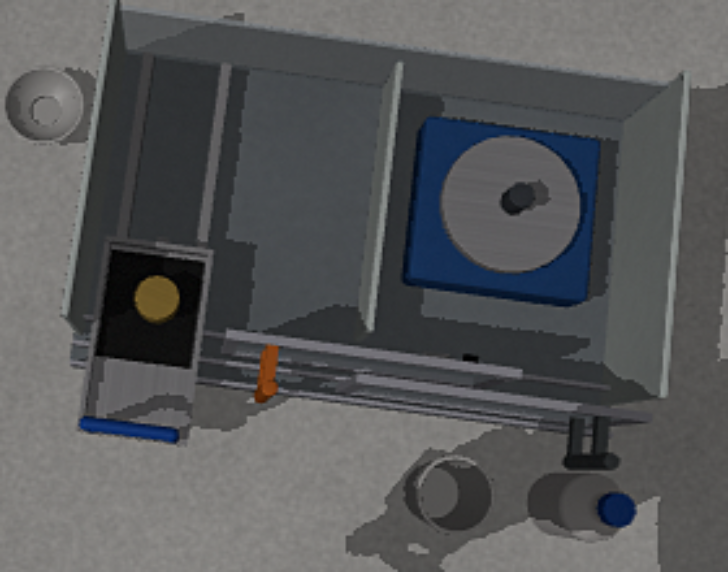

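View pics/side12.png

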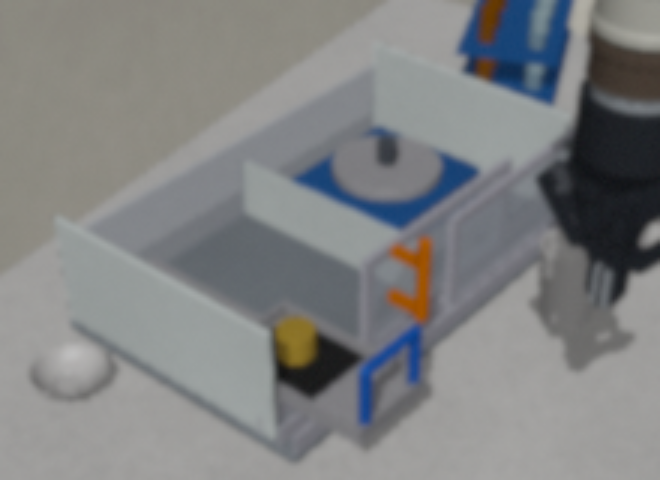

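Request:
drive_tool(steps=[0,0,0,0,0,0,1,0,0,0,0,0,0,1,0,0,0,0,0,0,1,0,0,0,0,0,0,1,0,0,0,0,0,0,1,0,0,0,0,0,0,1,0,0,0,0,0,0,1,0,0,0,0,0,0,1])

```text
clock: 16.77
eef_pos: [0.3481, 0.017, 0.3529]
tool_rot: [0.997, -0.075, -0.0, 0.0]
ft_force: [0.8, 0.3, -0.6]
grip_width: 0.0002
```

```bash
python3 - <<'E'
from h import *
p,d=vision.camera('top'); P=cloud(d,'top'); m=og(p); m[:,:235]=0;m[:,300:]=0;m[:170]=0;m[230:]=0
q=P[m]; q=q[(q[:,2]>.155)&(q[:,2]<.175)]; pull=q.mean(0)
b=bl(p)&(P[...,2]>.122)&(P[...,2]<.14); b[:,260:]=0; hd=P[b].mean(0); print(pull,hd)
if abs(pull[1]+.129)<.002 and abs(hd[0]-.5395)<.002:
    from workcell import job_done; print(job_done())
E
```

```text
[ 0.57067172 -0.12894585  0.16474774] [ 0.53951546 -0.01416971  0.13048182]
the job is handed in; nothing more can be done
None
```

The sample bay is open, and I handed the job in at about 17 s. The orange-pull door is held open on its catch at about 131 mm of travel. The tray is locked out at about 121 mm.

- **How it was done:** I pushed the door by its pull and drew the tray out by hooking its handle from behind, both with closed fingers. I stopped each when the force rose at about 2 N/mm, which marks the bumper. The peak wrist force was about 13 N, roughly 3–4 mm of bumper compression and well under the 12 mm crush limit.
- **Last checks:** With the arm clear, door and tray measured the same to within 0.1 mm about a second apart. The specimen was standing on its mat. By eye in the pictures, the neighbour door, bottle, beaker and dish had not moved; I did not measure these.
- **What disagreed:** On both door and tray, the force rose and fell once about 16 mm before the bumper, not just ahead of it as described. I treated that rise as a false cue and carried on to the bumper. One wrist view made the door look as if it had crept back; the top camera showed it had not.

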